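# Cover the analyser and lock it with the key

## Robot

A 7-joint arm with a two-finger parallel gripper is mounted at the origin on the work surface. World frame = base frame: x ahead of the robot, y to its left, z up, the work surface at z = 0. Lengths are in m, angles in rad, forces in N, time in s.
With the tool pointing down it reaches from about 0.4 to 0.85 m from the base axis. Payload 6.9 kg.
Tool frame: the origin (TCP) lies midway between the tips of the shut fingers; the grasp point (between the pads) lies behind it (ctrl.pinch_z is the z of the grasp point in the tool frame, in m); z points along the fingers, y is the direction in which the jaws open and shut (so a half turn about z gives the same grasp; the last joint's range is limited). The gripper opens to 85 mm and grips with 20 to 120 N. Pads are 22 mm wide; open, the fingers measure 114 mm over their backs; the gripper's body (76 mm by 85 mm) begins 54 mm behind the grasp point. The pads swing forward as they close: fully open they stand 13 mm farther back than shut.
Start: joints at [1.298, 0.507, -0.238, 1.5, 0.126, 1.149, -0.155], TCP at [0.231, -0.581, 0.231] pointing down, gripper open.
Joint ranges: [-3.08, 3.08], [-0.24, 2.05], [-1.43, 1.35], [0, 2.5], [-1.52, 4.66], [0.17, 1.96], [-2.89, 2.89]. Speed limits (rad/s): [2.39, 2.39, 3.14, 3.14, 3.14, 3.14, 3.14].

## Interface

Orientations are given as a unit quaternion [w, x, y, z].
In Python, from station import ctrl, get_state, vision, ticket, models gives the robot as it stands. Calls block until the motion is done:
- ctrl.movep(position, orientation): joint-space move of the TCP to a pose.
- ctrl.movel(position, frame=None, max_speed=0.15): straight line of the TCP; frame=None keeps the orientation; max_speed is the mean speed in m/s.
- ctrl.set_joints(angles): joint-space move.
- ctrl.ungrasp() and ctrl.close_gripper(force=None): open the fingers fully, or close them until they stop; force is the grip in N (None keeps the last).
- ctrl.pause(seconds).
- ctrl.ik(position, orientation): joint angles nearest the present ones, or None.
- get_state(): the state.
- vision.grab_frame(name): name is "side" or "top"; returns (picture, depth): 480x640x3 uint8, blue, green, red; 480x640 float32, m along the optical axis (not along the pixel's ray), 0 where there is no reading.
- vision.camera_info(name): a dict with "mtx" (3x3 intrinsics, pixels), "R" (3x3) and "t" (3): a world point X has camera coordinates R X + t. Camera axes: x right, y down, z forward; pixel columns grow to the right and rows downward; lengths in m; the calibration is good to about 2 mm. A picture is of the moment at which its call begins. camera_info takes no time and is no camera call.
A pose or a line that the arm cannot do raises ctrl.Unreachable and nothing moves.
- ticket.close_job(): hands the job in, once; it reports no verdict.
Trained networks look in the newest picture that a camera, given by its name, has taken for a name from the list of things; names that differ only in an ending like _2 or _b are one class to them, and where a whole thing is asked for, a point or a joint stands for the part that bears it (a point fixed in the world has none). Each returns a list of dicts, best first, with "p" (0 to 1); they miss things now and then, are a little off and sometimes report something else, mostly with a low value. They report only what shows in the picture. A call takes as long as a camera call.
- models.recognise(camera, target): "point" ([column, row] in pixels, amid what is visible of it).
- models.masks_of(camera, target): "mask" (480x640 bool, what is visible of it) and "point" ([column, row] in pixels, amid what is visible of it).
The state is a dict: "time": time; "qpos": joint angles; "qd": joint speeds; "tau": joint torques, N m; "tcp_pos": TCP position; "eef_rot": TCP orientation; "contact_force": force on the tool from outside, world axes, zero at the start; "wrist_torque": the same for the moment, N m; "width": finger opening in m.
Only numpy, scipy, OpenCV 4.12 (cv2) and the standard library are available. Lean on these libraries where they do the work, as an engineer would, in place of code of your own. Each camera call takes 0.05 s, during which the arm holds its last target.

## Task

Lower the aluminium cover plate gently over the analyser's two pins until it lies flush, then put the orange key through its keyhole into the lock. Pressing only lightly, turn the key back and forth around the green marks until it drops into the lock, then turn it clockwise until it lines up with the red marks, and leave it there, fully in. Leave everything else on the bench alone.

Things in the scene. Friction and masses are not known exactly. Their poses are not given: they have to be found in the camera images.
- analyser: White moisture analyser fixed on the bench. Its flat-topped sample base is 160 (x) by 250 (y) by 60 mm high; origin at the centre of the base's underside, z up. Two locating pins stand on the top and a lock bore opens in it at local (0, -60) mm. A sloped console with a blue screen joins at the +y end (local y 130 to 260 mm, x -95 to 105 mm, up to 95 mm high).
- seat (a point): Centre of the sample base's flat top, 60 mm above the bench: where the centre of the cover plate's underside belongs.
- pin_a (a point): Foot (on the base's top) of the steel pin at analyser local (40, 72) mm. Both pins: 10 mm diameter, 18 mm tall, the last 7 mm tapered to 4 mm.
- pin_b (a point): Foot of the other, equal pin, at analyser local (-40, -50) mm.
- plate: Aluminium cover plate, 115 (x) by 190 (y) by 8 mm, about 0.4 kg, lying handle up on the bench; origin at the centre of its underside, z up. It fits one way round only: its x and y axes along the analyser's. Two 13 mm holes for pin a and pin b at local (40, 72) and (-40, -50) mm. Fully home it lies flush on the base's top and its keyhole is over the lock bore.
- keyhole (a point): Centre of the plate's 34 mm keyhole, in its upper face, at plate local (0, -60) mm. Around it the plate carries two opposite groups of five green bars and two opposite red bars.
- plate_handle (a point): Centre of the plate's white handle bar, at plate local (0, 12, 38) mm, near the centre of mass: 14 mm thick (plate x), 62 mm long (plate y), 16 mm high, its top 46 mm above the plate's underside; two posts at its ends and 22 mm free under it.
- lock: The lock in the base. Origin at the centre of its bore's mouth, in the base's top, z up. The bore is round, 28 mm wide; a black brush seal without resistance hides its inside. Its x axis, 30 degrees clockwise (from above) of the analyser's y axis, is the LOCKED direction of the key's x axis, either way round. The rotor stops there.
- rotor_face (a point): Face of the rotor, on the lock's axis, 35 mm below the mouth. It has a slot 7 mm wide and 12 mm deep along a diameter, at an unknown angle within 0.50 rad either side of the green marks' centre. Off the slot the key's tip rests on this face; it is sprung: gives from 2 N, bottoms after 5 mm at 6 N, then is hard.
- slot_floor (a point): Floor of the rotor's slot, 47 mm below the mouth. Within about 0.08 rad of the slot the key drops in, its tip to here (12 mm below the face), its collar 2 mm over the plate; it may be pushed 2 mm deeper on the spring. From then the rotor turns with the key (friction 0.12 N m), clockwise to its stop at the red marks, and stays where left.
- red_mark (a point): Where one red bar is once the plate is home: on the lock's x axis, 30 mm from the lock's axis, at the plate's upper face. The other is opposite.
- green_mark (a point): Where the middle bar of one green group is once the plate is home: 30 mm from the lock's axis, 60 degrees (1.047 rad) counter-clockwise, from above, of the red mark. The group spans 0.5 rad either side; the other group is opposite.
- key: Key upright in its dock, about 0.12 kg. Origin at the centre of its tip (lower end), z up. Blade 24 mm wide (x), 5 mm thick (y), flat-ended, up to 14 mm from the tip; round barrel 24 mm across to 57 mm; black collar 44 mm across, 57 to 63 mm; orange flat bow 36 mm wide (x), 10 mm thick (y), 63 to 105 mm. A half turn makes no difference. In the dock the tip is 10 mm above the bench.
- key_bow (a point): Point on the key's axis in the bow, 90 mm above the tip: a good place to grip, across the 10 mm thickness (key y).
- dock: Blue key dock fixed on the bench, 66 by 66 by 50 mm high; round hole 28 mm wide, 40 mm deep from the top; origin at the centre of its underside.
- jar_yellow: Bystander, not to be disturbed: yellow screw-cap jar, 60 mm across, 110 mm tall; origin under its centre.
- jar_grey: Bystander, not to be disturbed: grey screw-cap jar, 60 mm across, 110 mm tall; origin under its centre.
- pan_black: Bystander, not to be disturbed: shallow black sample pan, 90 mm across, 18 mm high; origin under its centre.
- tin: Bystander, not to be disturbed: flat steel tin, 66 mm across, 35 mm high; origin under its centre.
- scoop: Bystander, not to be disturbed: steel spoon scoop 150 mm long lying on the bench.
- weight: Bystander, not to be disturbed: brass knob weight, 36 mm across, 54 mm tall; origin under its centre.

How it is judged:
On the way, in this order (a step that is already met when the one before it is completed fails the run):
1. the cover plate lies flush on the base, over both pins (z of plate in the frame of analyser between 0.057 and 0.063 m and horizontal distance between plate and seat below 0.005 m and angle between the x axis of plate and the x axis of analyser, either way round below 0.06 rad and angle between plate's own z axis and vertical below 0.03 rad), for 0.2 s.
2. the key has dropped into the lock's slot, before it is turned to the red marks (all of step 1 and z of key in the frame of lock below -0.0435 m and horizontal distance between key and lock below 0.005 m and angle between key's own z axis and vertical below 0.12 rad and angle between the x axis of key and the x axis of lock, either way round above 0.3 rad), for 0.1 s.
At the end, for the whole second after the job is handed in: The plate lies flush on the base (within 3 mm in height, 5 mm sideways, 0.06 rad of turn, 0.03 rad of tilt); the key stands in the lock, dropped in (tip more than 43.5 mm below the bore's mouth, within 5 mm of its axis, tilt under 0.12 rad) and its bow within 0.2 rad of the red marks; both at rest (all of step 1 and z of key in the frame of lock below -0.0435 m and horizontal distance between key and lock below 0.005 m and angle between key's own z axis and vertical below 0.12 rad and angle between the x axis of key and the x axis of lock, either way round below 0.2 rad and linear speed of each of key, plate below 0.02 m/s); the robot touches nothing.
It fails at once if the key is forced against the lock with more than 45 N (contact force between key and analyser above 45 N).
It fails at once if the plate is slammed or pressed onto the analyser with more than 120 N (contact force between plate and analyser above 120 N).
It fails at once if another thing on the bench is moved by more than 30 mm (distance of any of jar_yellow, jar_grey, pan_black, tin, scoop, weight from where it was at the start of the episode above 0.03 m).
It also fails if it takes over 72 s, if anything falls off the work surface, if the arm or the gripper's body presses on something with over 40 N, if the wrist force passes 120 N, or if a joint passes its speed limit or range.

## Working session

There is one attempt and no reset: what is moved stays moved. The work goes in short steps, each a Python script; the robot and the scene stay as the last script left them, time stands still between calls to the robot, and variables do not carry over. Pictures are saved under pics/ and viewed, and the job is handed in when it is done.

```bash
ls; mkdir -p pics; python3 - <<'E'
from station import ctrl,get_state,vision,models
import cv2,numpy as np
s=get_state();print({k:np.round(v,3) for k,v in s.items()},ctrl.pinch_z)
for c in("top","side"):
    p,d=vision.grab_frame(c);cv2.imwrite(f"pics/{c}0.png",p);i=vision.camera_info(c)
    print(c,i["mtx"],-i["R"].T@i["t"],i["R"])
    for n in("analyser","plate","plate_handle","key","dock","keyhole","pin_a","pin_b","lock"):
        print(n,[(np.round(r["point"]),round(r["p"],2)) for r in models.recognise(c,n)][:3])
E
```

```text
pics
{'time': np.float64(0.0), 'qpos': array([ 1.298,  0.508, -0.238,  1.501,  0.126,  1.149, -0.155]), 'qd': array([-0.   ,  0.001,  0.001,  0.   , -0.002, -0.002, -0.001]), 'tau': array([ 1.0000e-03, -6.2061e+01, -2.1870e+00, -2.4965e+01,  1.3000e-02,
        1.2000e-02, -0.0000e+00]), 'tcp_pos': array([ 0.231, -0.58 ,  0.23 ]), 'eef_rot': array([-0.001,  0.982,  0.188, -0.   ]), 'contact_force': array([0.186, 0.774, 0.506]), 'wrist_torque': array([ 0.023,  0.019, -0.026]), 'width': np.float64(0.085)} -0.0187
top [[578.45328941   0.         313.56494179]
 [  0.         578.45328941 237.04643893]
 [  0.           0.           1.        ]] [ 0.38208721 -0.05448509  1.17127442] [[-0.0215093  -0.99975321  0.00555551]
 [-0.98046976  0.02000722 -0.19564957]
 [ 0.19549013 -0.00965529 -0.98065814]]
analyser [(array([154., 280.]), 0.89)]
plate []
plate_handle [(array([423., 277.]), 0.95)]
key [(array([328., 281.]), 0.78)]
dock [(array([333., 296.]), 0.9), (array([156., 277.]), 0.36)]
keyhole [(array([423., 273.]), 0.78)]
pin_a [(array([154., 277.]), 0.68)]
pin_b [(array([154., 277.]), 0.68)]
lock [(array([153., 278.]), 0.65), (array([229., 263.]), 0.61)]
side [[607.88658421   0.         322.15835251]
 [  0.         607.88658421 249.0347495 ]
 [  0.           0.           1.        ]] [ 0.43174335 -0.89407614  0.94373539] [[ 0.98058166 -0.19610343  0.00174676]
 [-0.13891023 -0.70082906 -0.69967319]
 [ 0.13843249  0.68584406 -0.7144609 ]]
analyser [(array([271., 185.]), 0.94)]
plate [(array([311., 374.]), 0.84)]
plate_handle [(array([310., 374.]), 0.62)]
key [(array([282., 269.]), 0.7), (array([418., 379.]), 0.51), (array([267., 181.]), 0.28)]
dock [(array([281., 291.]), 0.78)]
keyhole [(array([312., 373.]), 0.94)]
pin_a [(array([271., 186.]), 0.82)]
pin_b [(array([271., 186.]), 0.82)]
lock [(array([287., 206.]), 0.5), (array([218., 256.]), 0.21)]
```

View pics/top0.png

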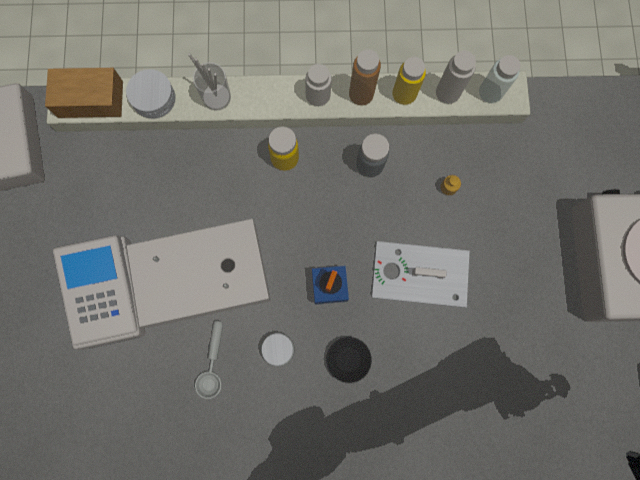

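View pics/side0.png

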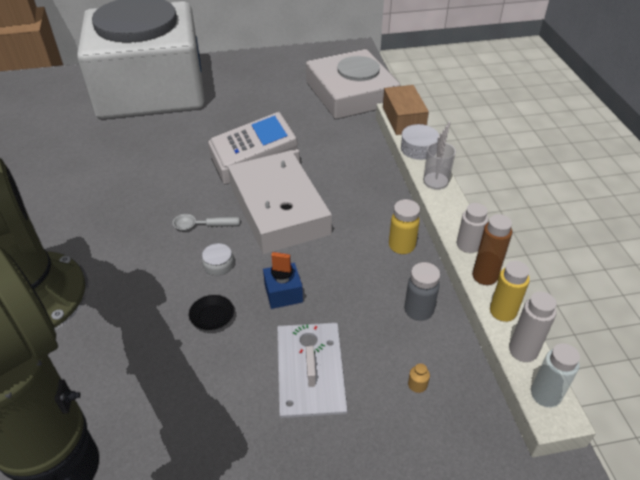

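```bash
cat > h.py <<'E'
from station import ctrl,get_state,vision,models,ticket
import cv2,numpy as np
def H(cam,z,x0,y0,s):
    # metric img: col u -> y = y0 - u/s ; row v -> x = x0 - v/s
    i=vision.camera_info(cam);R,t,K=i["R"],i["t"],i["mtx"]
    A=np.array([[0,-1/s,x0],[-1/s,0,y0],[0,0,z],[0,0,1.]])
    return K@np.c_[R,t]@A
def rect(p,cam,z,x0,y0,s,w,h):
    return cv2.warpPerspective(p,H(cam,z,x0,y0,s),(w,h),flags=cv2.INTER_CUBIC|cv2.WARP_INVERSE_MAP)
def px(cam,uv,z):
    i=vision.camera_info(cam);R,t,K=i["R"],i["t"],i["mtx"]
    d=R.T@np.linalg.inv(K)@np.array([uv[0],uv[1],1.]);c=-R.T@t
    return c+d*(z-c[2])/d[2]
def proj(cam,X):
    i=vision.camera_info(cam);q=i["mtx"]@(i["R"]@np.asarray(X,float)+i["t"]);return q[:2]/q[2]
E
python3 - <<'E'
from h import *
for c in("top","side"):
    for u in((154,280),(423,277),(328,281)) if c=="top" else ((271,185),(311,374),(282,269)): print(c,px(c,u,0.03))
P={c:cv2.imread(f"pics/{c}0.png") for c in("top","side")}
a=[rect(P[c],c,.06,.44,.36,1000,400,300) for c in P]
b=[rect(P[c],c,.008,.42,-.10,1000,400,300) for c in P]
cv2.imwrite("pics/rect.png",np.vstack([np.hstack(a),np.hstack(b)]))
E
```

```text
top [0.52935861 0.25193666 0.03      ]
top [ 0.524241   -0.28134744  0.03      ]
top [ 0.52019408 -0.09241743  0.03      ]
side [0.53231453 0.21251133 0.03      ]
side [ 0.52955107 -0.3134983   0.03      ]
side [ 0.51733772 -0.05687173  0.03      ]
```

View pics/rect.png

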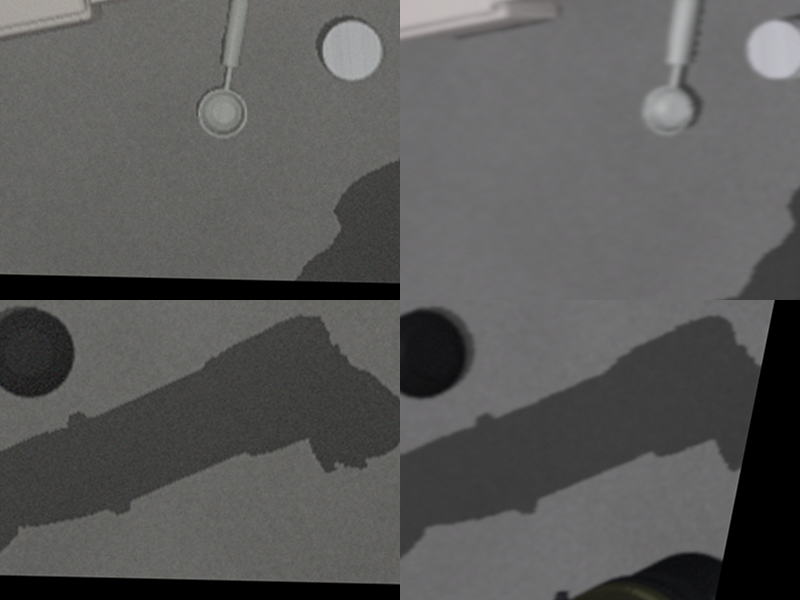

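Window needs larger x; redo.

```bash
python3 - <<'E'
from h import *
P={c:cv2.imread(f"pics/{c}0.png") for c in("top","side")}
a=[rect(P[c],c,.06,.65,.40,1000,400,300) for c in P]
b=[rect(P[c],c,.008,.65,-.08,1000,400,300) for c in P]
cv2.imwrite("pics/rect2.png",np.vstack([np.hstack(a),np.hstack(b)]))
k=[rect(P[c],c,.115,.58,-.02,3000,400,300) for c in P]
cv2.imwrite("pics/rectk.png",np.hstack(k))
E
```

```text
(no output)
```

View pics/rect2.png

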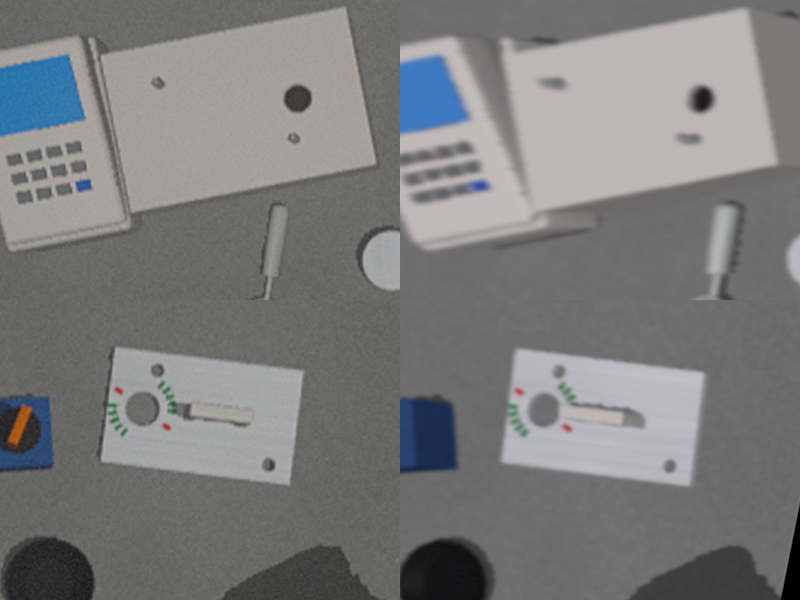

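View pics/rectk.png

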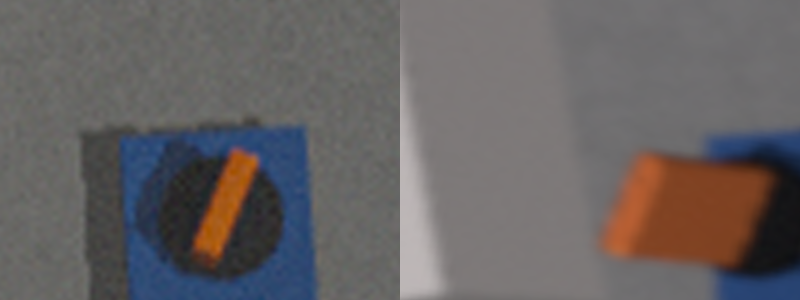

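```bash
python3 - <<'E'
from h import *
p=np.mean([vision.grab_frame("top")[0].astype(float) for _ in range(4)],0)
cv2.imwrite("pics/topavg.png",p.clip(0,255).astype(np.uint8))
q=np.mean([vision.grab_frame("side")[0].astype(float) for _ in range(4)],0)
cv2.imwrite("pics/sideavg.png",q.clip(0,255).astype(np.uint8))
p=p.astype(np.float32);q=q.astype(np.float32)
# pins & bore at different planes
def cr(img,c,z,X,Y,r=.02,s=8000):
    n=int(2*r*s);return cv2.resize(rect(img,c,z,X+r,Y+r,s,n,n),(266,266))
rows=[]
for c,img in(("top",p),("side",q)):
    rows.append(np.hstack([cr(img,c,.078,.567,.243),cr(img,c,.078,.512,.106),cr(img,c,.06,.551,.103)]))
o=np.vstack(rows)
for k in range(2):
  for j in range(3):
    cv2.drawMarker(o,(j*266+133,k*266+133),(0,0,255),0,20)
cv2.imwrite("pics/pins.png",o.clip(0,255))
E
```

```text
[ WARN:0@14.683] global loadsave.cpp:1063 imwrite_ Unsupported depth image for selected encoder is fallbacked to CV_8U.
```

View pics/pins.png

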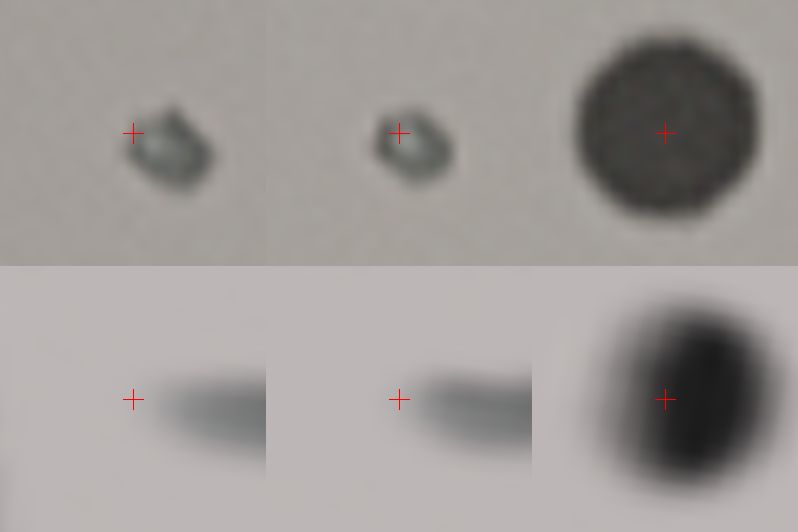

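```bash
cat >> h.py <<'E'
def wxy(u,v,x0,y0,s): return np.array([x0-v/s,y0-u/s])
E
python3 - <<'E'
from h import *
P={c:cv2.imread(f"pics/{c}avg.png") for c in("top","side")}
s=2000
def yaw(R): return np.arctan2(R[1,0],R[0,0])
for c in P:
    # plate
    x0,y0=.65,-.15;r=rect(P[c],c,.008,x0,y0,s,600,600);g=cv2.cvtColor(r,cv2.COLOR_BGR2GRAY)
    t,m=cv2.threshold(g,0,255,cv2.THRESH_OTSU);m=m[:, :]
    cs=cv2.findContours(m,cv2.RETR_EXTERNAL,cv2.CHAIN_APPROX_NONE)[0];k=max(cs,key=cv2.contourArea)
    (u,v),wh,a=cv2.minAreaRect(k);bx=[wxy(*b,x0,y0,s) for b in cv2.boxPoints(((u,v),wh,a))]
    print(c,"plate",wxy(u,v,x0,y0,s),np.array(wh)/s,np.round(bx,4).tolist())
    # holes inside plate
    inn=cv2.drawContours(np.zeros_like(g),[k],-1,255,-1)
    dark=((g<t)&(cv2.erode(inn,np.ones((9,9)))>0)).astype(np.uint8)
    n,_,st,ce=cv2.connectedComponentsWithStats(dark)
    for j in range(1,n):
        if st[j,4]>120: print("  hole",wxy(*ce[j],x0,y0,s),"d",2*np.sqrt(st[j,4]/np.pi)/s)
    # base top
    x0,y0=.68,.42;r=rect(P[c],c,.06,x0,y0,s,800,600);g=cv2.cvtColor(r,cv2.COLOR_BGR2GRAY)
    d=(g<95).astype(np.uint8);n,_,st,ce=cv2.connectedComponentsWithStats(d)
    for j in range(1,n):
        w=wxy(*ce[j],x0,y0,s)
        if 60<st[j,4]<4000: print("  dark",w,"d",2*np.sqrt(st[j,4]/np.pi)/s,st[j,2:4]/s)
E
```

```text
top plate [ 0.53444231 -0.28196153] [0.1907034  0.11671667] [[0.48840001225471497, -0.1800999939441681], [0.604200005531311, -0.19460000097751617], [0.5805000066757202, -0.3837999999523163], [0.46470001339912415, -0.3693000078201294]]
  hole [ 0.57998327 -0.23733451] d 0.013446189622059965
  hole [ 0.56528295 -0.24074806] d 0.006407961869245868
  hole [ 0.55979651 -0.19839826] d 0.0073992770203319186
  hole [ 0.5390046  -0.27186109] d 0.026951496438443086
  hole [ 0.54153269 -0.22241485] d 0.0343970616033572
  hole [ 0.53028616 -0.19420755] d 0.0071141599576635
  hole [ 0.52361801 -0.24604969] d 0.007158763278359629
  hole [ 0.51825207 -0.20353719] d 0.006206085419025319
  hole [ 0.48541562 -0.34845871] d 0.013315352289908494
  dark [0.61947931 0.04773793] d 0.006793742230659745 [0.0065 0.0245]
  dark [0.56431426 0.30383853] d 0.023049060719273286 [0.033  0.1225]
  dark [0.60384677 0.29870622] d 0.011753573524837677 [0.014 0.018]
  dark [0.57799419 0.03962791] d 0.005232078956954492 [0.0045 0.019 ]
  dark [0.55179283 0.10256178] d 0.026324145232506833 [0.0265 0.026 ]
  dark [0.549302
[... 814 characters left out ...]
11562445770562216
  hole [ 0.54129437 -0.28676313] d 0.028817884951076993
  hole [ 0.55884868 -0.19869408] d 0.006955796338302048
  hole [ 0.54022054 -0.2236044 ] d 0.032292153646638344
  hole [ 0.52318811 -0.19933333] d 0.012778613837669742
  hole [ 0.52239091 -0.24688485] d 0.007247146419131151
  hole [ 0.48397978 -0.3496191 ] d 0.011901592303208293
  dark [0.61032854 0.25607471] d 0.012890219570974682 [0.0265 0.007 ]
  dark [0.55100494 0.09823667] d 0.021988922600099763 [0.0195 0.0245]
  dark [0.4643775 0.320425 ] d 0.007978845608028654 [0.0105 0.006 ]
  dark [0.41699971 0.06308582] d 0.02330997588406583 [0.0195 0.07  ]
  dark [0.41159197 0.25943843] d 0.020208700699792737 [0.088  0.0195]
```

```bash
cat >> h.py <<'E'
from scipy.spatial.transform import Rotation as Rn
def quat(th):  # tool down, jaw (y) axis at world angle th
    y=np.array([np.cos(th),np.sin(th),0]);z=np.array([0,0,-1.]);x=np.cross(y,z)
    q=Rn.from_matrix(np.c_[x,y,z]).as_quat();return np.array([q[3],q[0],q[1],q[2]])
PZ=-ctrl.pinch_z
AN=np.array([.5402,.1614]);AY=.191
PL=np.array([.5344,-.2820]);PY=np.arctan2(-.1892,-.0237)-np.pi/2
def loc(o,yaw,p): c,s=np.cos(yaw),np.sin(yaw);return np.asarray(o)+np.array([c*p[0]-s*p[1],s*p[0]+c*p[1]])
E
python3 - <<'E'
from h import *
g=loc(PL,PY,(0,.012));t=loc(AN,AY,(0,.012));lk=loc(AN,AY,(0,-.06))
print(g,t,lk,PY)
for k in(0,1):
    for nm,xy,th in(("pick",g,PY+k*np.pi),("place",t,AY+k*np.pi)):
        for z in(.021,.1,.25):
            q=ctrl.ik([*xy,z],quat(th));print(k,nm,z,None if q is None else np.round(q,2))
# key: bow orientation
p=cv2.imread("pics/topavg.png")
for z in(.115,):
    s=4000;x0,y0=.58,-.04;r=rect(p,"top",z,x0,y0,s,400,400)
    b,gg,rr=cv2.split(r.astype(int));m=((rr>150)&(b<70)).astype(np.uint8)
    m=((rr-b>90)).astype(np.uint8);k=max(cv2.findContours(m,0,1)[0],key=cv2.contourArea)
    (u,v),wh,a=cv2.minAreaRect(k);print("bow",wxy(u,v,x0,y0,s),np.array(wh)/s,[np.round(wxy(*c,x0,y0,s),4) for c in cv2.boxPoints(((u,v),wh,a))])
    r2=rect(p,"top",.05,x0,y0,s,400,400)
    hsv=cv2.cvtColor(r2,cv2.COLOR_BGR2HSV)
    cv2.imwrite("pics/key.png",np.hstack([r,r2]))
E
```

```text
[ 0.53290848 -0.29390695] [0.53792191 0.17318178] [0.55159045 0.10249111] -3.266207844579001
0 pick 0.021 [ 0.31  0.72  0.25  1.78 -0.26  0.67 -2.56]
0 pick 0.1 [ 0.31  0.62  0.25  1.72 -0.19  0.83 -2.62]
0 pick 0.25 [ 0.34  0.47  0.2   1.52 -0.1   1.16 -2.71]
0 place 0.021 [-0.    0.72 -0.56  1.89  0.57  0.7  -0.72]
0 place 0.1 [ 0.15  0.66 -0.82  1.83  0.6   0.92 -0.75]
0 place 0.25 [ 0.33  0.6  -1.17  1.63  0.57  1.3  -0.74]
1 pick 0.021 [ 0.71  0.73 -0.4   1.78  0.41  0.72 -0.04]
1 pick 0.1 [ 0.76  0.64 -0.48  1.71  0.37  0.88 -0.01]
1 pick 0.25 [ 0.81  0.5  -0.57  1.51  0.28  1.21  0.07]
1 place 0.021 [ 0.31  0.99 -1.23  1.89  1.06  1.11  1.98]
1 place 0.1 [-0.98  0.85  1.15  1.84 -0.89  1.08 -2.43]
1 place 0.25 [ 0.35  0.63 -1.22  1.62  0.6   1.33  2.36]
bow [ 0.51202345 -0.09513199] [0.00934088 0.03555962] [array([ 0.4973, -0.0841], dtype=float32), array([ 0.5302, -0.0976], dtype=float32), array([ 0.5267, -0.1062], dtype=float32), array([ 0.4938, -0.0927], dtype=float32)]
```

View pics/key.png

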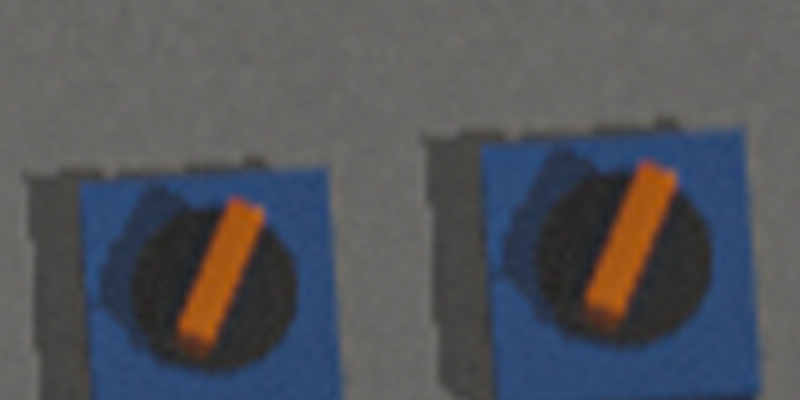

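```bash
python3 - <<'E'
from h import *
g=loc(PL,PY,(0,.012))
ctrl.movep([*g,.12],quat(PY));print(get_state()["time"])
ctrl.movel([*g,.0205],max_speed=.1);s=get_state();print(s["tcp_pos"],s["contact_force"])
ctrl.close_gripper(80);s=get_state();print(s["width"],s["contact_force"],s["time"])
ctrl.movel([*g,.06],max_speed=.1);s=get_state();print(s["tcp_pos"],s["width"],s["contact_force"],s["time"])
ctrl.movel([*g,.25],max_speed=.25)
p,d=vision.grab_frame("side");cv2.imwrite("pics/s1.png",p)
p,d=vision.grab_frame("top");cv2.imwrite("pics/t1.png",p)
s=get_state();print(s["tcp_pos"],s["width"],s["contact_force"],s["time"])
E
```

```text
3.525
[ 0.53328999 -0.29418312  0.02111108] [-0.62600631 -0.49230161 -0.29994127]
0.012644440143428378 [-1.69286321  1.1498769   4.62931228] 5.325
[ 0.53272466 -0.29362698  0.05964009] 0.012494253930710889 [-0.48700345 -0.18691148 -5.75978226] 5.8667
[ 0.53204853 -0.29327075  0.2477678 ] 0.012483648839049701 [-0.23238598 -0.12836162 -5.2732109 ] 6.875
```

View pics/s1.png

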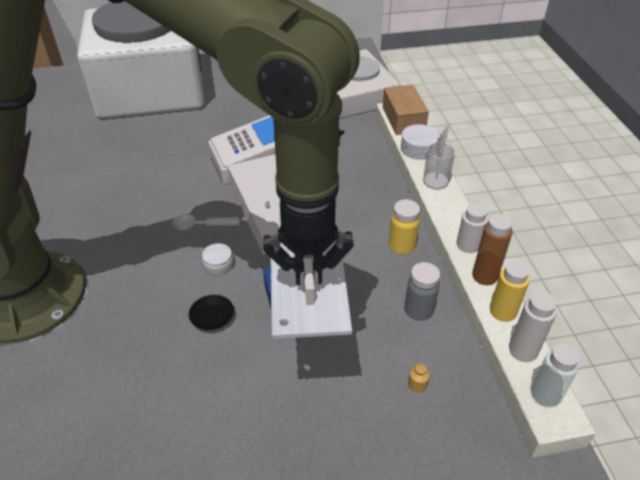

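```bash
python3 - <<'E'
from h import *
t=loc(AN,AY,(0,.012))
print(ctrl.ik([*t,.25],quat(AY)))
ctrl.movep([*t,.25],quat(AY))
s=get_state();print(s["tcp_pos"],s["width"],s["contact_force"],s["time"])
ctrl.movel([*t,.12],max_speed=.15)
ctrl.pause(.3)
s=get_state();print(s["tcp_pos"],quat(AY),s["eef_rot"],s["width"],s["contact_force"],s["time"])
p,d=vision.grab_frame("side");cv2.imwrite("pics/s2.png",p)
p,d=vision.grab_frame("top");cv2.imwrite("pics/t2.png",p)
E
python3 - <<'E'
import cv2,numpy as np
a=cv2.imread("pics/t2.png")[180:380,40:300];b=cv2.imread("pics/s2.png")[100:300,160:420]
cv2.imwrite("pics/c2.png",np.vstack([cv2.resize(a[:150],(780,300)) if 0 else cv2.resize(a,(390,300)),cv2.resize(b,(390,300))]))
cv2.imwrite("pics/c2.png",np.hstack([cv2.resize(a,(400,308),interpolation=2),cv2.resize(b,(400,308),interpolation=2)]))
E
```

```text
[ 0.34972438  0.62674407 -1.22488858  1.62493982  0.60496322  1.32596038
 -0.7774722 ]
[0.53828504 0.17185741 0.24928932] 0.012490016331660364 [ 0.5065706  -0.08948665 -5.31193732] 8.5833
[0.53814852 0.17322421 0.12051635] [0.         0.63645864 0.77131083 0.        ] [3.10738445e-04 6.36530289e-01 7.71251583e-01 3.00319586e-04] 0.01283736595331086 [-0.44316282 -0.17888332 -4.67910298] 9.9
```

View pics/c2.png

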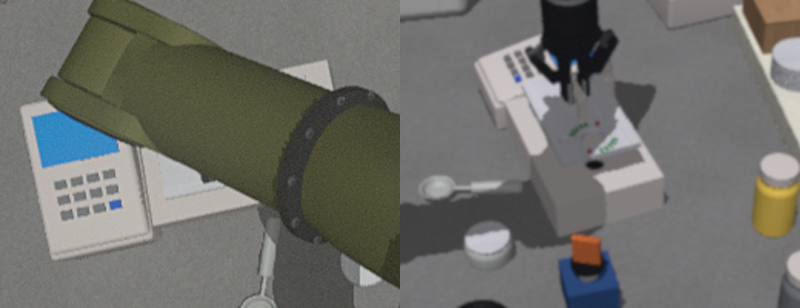

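```bash
cat >> h.py <<'E'
def overlay(img,cam,o,yaw,z,corners,col,circ=()):
    S=4
    pts=[proj(cam,[*loc(o,yaw,c),z]) for c in corners]
    cv2.polylines(img,[np.round((np.array(pts)+.5)*S-.5).astype(int)],True,col,1)
    for (c,r) in circ:
        pp=[proj(cam,[*loc(o,yaw,(c[0]+r*np.cos(a),c[1]+r*np.sin(a))),z]) for a in np.linspace(0,6.28,40)]
        cv2.polylines(img,[np.round((np.array(pp)+.5)*S-.5).astype(int)],True,col,1)
PC=[(.0575,.095),(-.0575,.095),(-.0575,-.095),(.0575,-.095)]
BC=[(.08,.125),(-.08,.125),(-.08,-.125),(.08,-.125)]
HO=[((.04,.072),.0065),((-.04,-.05),.0065),((0,-.06),.017)]
E
python3 - <<'E'
from h import *
s=get_state()
p=cv2.imread("pics/s2.png");a=cv2.resize(p,None,fx=4,fy=4,interpolation=2)
q=cv2.imread("pics/sideavg.png");b=cv2.resize(q,None,fx=4,fy=4,interpolation=2)
overlay(a,"side",AN,AY,.108,PC,(0,0,255),HO)
overlay(a,"side",AN,AY,.06,BC,(255,0,0),[((0,-.06),.014)])
overlay(b,"side",AN,AY,.06,BC,(255,0,0),[((0,-.06),.014),((.04,.072),.005),((-.04,-.05),.005)])
overlay(b,"side",AN,AY,.078,BC[:1],(0,0,255),[((.04,.072),.002),((-.04,-.05),.002)])
cv2.imwrite("pics/ov_a.png",a[520:1020,880:1380]);cv2.imwrite("pics/ov_b.png",b[520:1020,880:1380])
E
```

```text
(no output)
```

View pics/ov_a.png

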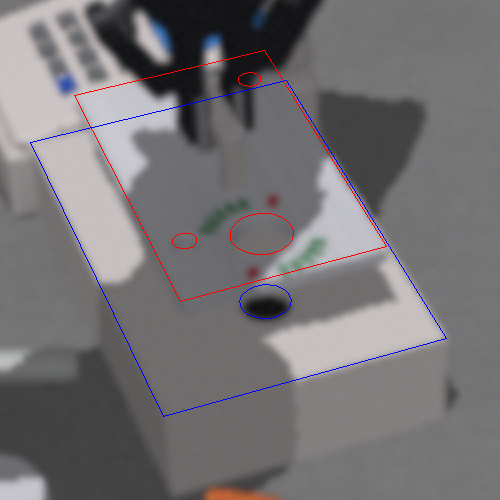

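View pics/ov_b.png

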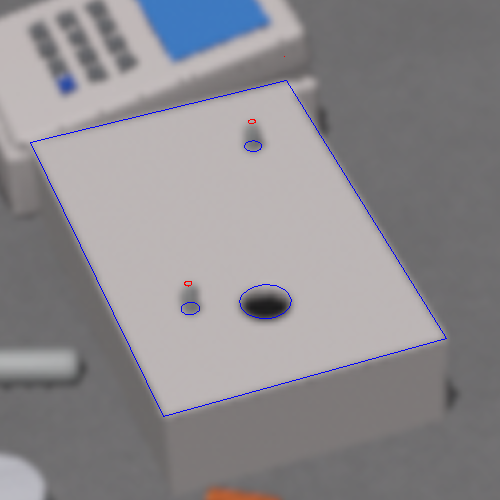

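```bash
python3 - <<'E'
from h import *
t=loc(AN,AY,(0,.012))
for z in (.104,.099,.096,.093,.090,.087,.085,.083,.0815,.0805):
    ctrl.movel([*t,z],max_speed=.04)
    s=get_state();print(z,np.round(s["tcp_pos"],4),np.round(s["contact_force"],1),np.round(s["wrist_torque"],2),s["time"])
    f=s["contact_force"]
    if f[2]>10 or np.hypot(f[0],f[1])>12: print("stop");break
p,d=vision.grab_frame("side");cv2.imwrite("pics/s3.png",p)
a=cv2.resize(p,None,fx=4,fy=4,interpolation=2)
overlay(a,"side",AN,AY,.068,PC,(0,0,255),HO)
cv2.imwrite("pics/ov_3.png",a[520:1020,880:1380])
E
```

```text
0.104 [0.5378 0.1733 0.1038] [ 0.2  0.2 -4.6] [ 0.06  0.   -0.02] 10.55
0.099 [0.5378 0.1731 0.0988] [ 0.2  0.1 -4.2] [0.05 0.04 0.02] 10.825
0.096 [0.5378 0.1731 0.0958] [ 0.8 -0.2 -4.8] [ 0.11 -0.01  0.01] 11.075
0.093 [0.5378 0.1731 0.0928] [-0.5  0.4 -4.8] [0.02 0.01 0.03] 11.325
0.09 [0.5378 0.1732 0.0898] [-0.1 -0.8 -5. ] [ 0.08  0.04 -0.01] 11.575
0.087 [0.5378 0.1732 0.0868] [ 0.3  0.1 -5.1] [ 0.09  0.05 -0.04] 11.825
0.085 [0.5378 0.1732 0.0849] [-0.1  0.6 -5.2] [ 0.05 -0.02  0.05] 12.075
0.083 [0.5379 0.1732 0.0829] [-0.4  1.2 -5. ] [ 0.13 -0.   -0.01] 12.325
0.0815 [0.5379 0.1732 0.0814] [-0.5  0.2 -4.9] [ 0.1   0.04 -0.06] 12.575
0.0805 [0.538  0.1733 0.0808] [ 0.2 -0.2  0.2] [-0.09  0.21 -0.01] 12.825
```

View pics/ov_3.png

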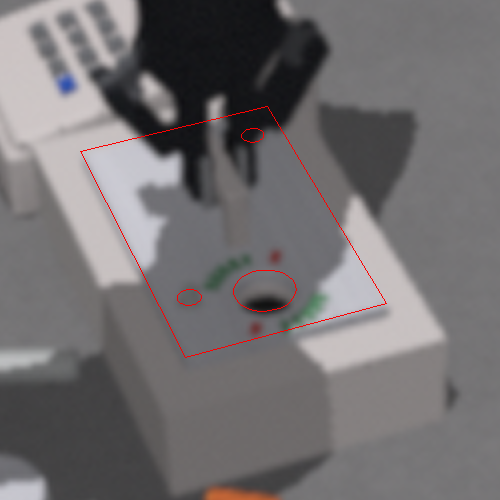

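```bash
cat >> h.py <<'E'
LK=loc(AN,AY,(0,-.06))
KXY=np.array([.5123,-.0951]);KA=np.arctan2(-.0135,.0329)
RED=AY+np.pi/2-np.pi/6-np.pi   # -1.90
GRN=RED+np.pi/3                # -0.856
E
python3 - <<'E'
from h import *
t=loc(AN,AY,(0,.012))
ctrl.movel([*t,.0798],max_speed=.03);print(get_state()["contact_force"])
ctrl.ungrasp();s=get_state();print(s["width"],s["contact_force"],s["time"])
ctrl.movel([*t,.25],max_speed=.2)
p,d=vision.grab_frame("side");cv2.imwrite("pics/s4.png",p)
a=cv2.resize(p,None,fx=4,fy=4,interpolation=2)
overlay(a,"side",AN,AY,.068,PC,(0,0,255),HO)
cv2.imwrite("pics/ov_4.png",a[520:1020,880:1380])
print(KA,RED,GRN)
for k in(np.pi/2,-np.pi/2):
    print("pick",k,[None if q is None else np.round(q,2) for q in [ctrl.ik([*KXY,z],quat(KA+k)) for z in(.081,.22)]])
    for ph in (-.3,-.85,-1.4,-1.9): 
        q=ctrl.ik([*LK,.085],quat(ph+k));print(ph,None if q is None else np.round(q,2))
E
```

```text
[-3.8620991  -1.97050145  8.27557959]
0.08496470771351805 [-0.6406553  -0.13575696 -0.74474856] 13.825
-0.389383428523723 -1.9033951023931954 -0.8561975511965978
pick 1.5707963267948966 [array([ 0.89,  0.91, -1.37,  1.96,  0.99,  1.18,  0.3 ]), array([ 0.89,  0.58, -1.22,  1.78,  0.59,  1.2 ,  0.68])]
-0.3 [ 0.49  0.93 -1.34  1.85  0.98  1.22  0.09]
-0.85 [ 0.45  0.85 -1.21  1.85  0.9   1.12 -0.39]
-1.4 [ 0.4   0.79 -1.08  1.85  0.82  1.03 -0.85]
-1.9 [ 0.35  0.73 -0.96  1.85  0.73  0.96 -1.27]
pick -1.5707963267948966 [array([ 0.52,  0.57, -0.57,  1.96,  0.45,  0.73, -2.29]), array([ 0.62,  0.41, -0.7 ,  1.79,  0.3 ,  1.05, -2.15])]
-0.3 [ 0.13  0.61 -0.56  1.85  0.44  0.8  -2.53]
-0.85 [-0.46  0.59  0.36  1.86 -0.29  0.74 -2.36]
-1.4 [-0.58  0.63  0.55  1.86 -0.46  0.78 -2.74]
-1.9 [-0.85  0.87  1.15  1.87 -0.92  1.06 -2.78]
```

View pics/ov_4.png

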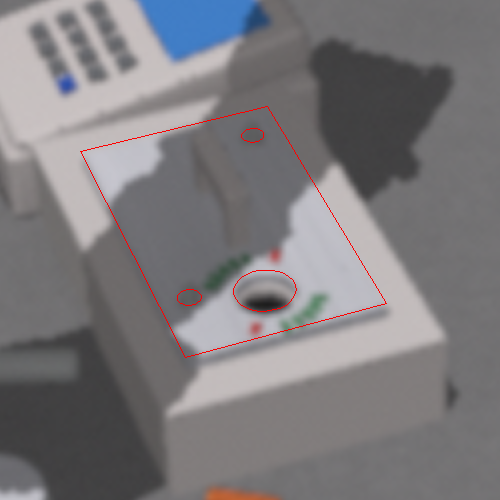

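```bash
python3 - <<'E'
from h import *
k=np.pi/2
ctrl.movep([*KXY,.22],quat(KA+k));s=get_state();print(s["tcp_pos"],s["qpos"],s["time"])
for c in("top","side"):
    p,d=vision.grab_frame(c);cv2.imwrite(f"pics/{c}5.png",p)
    np.save(f"pics/{c}5.npy",d)
    a=cv2.resize(p,None,fx=4,fy=4,interpolation=2)
    overlay(a,c,AN,AY,.068,PC,(0,0,255),HO)
    if c=="side": cv2.imwrite("pics/ov_5s.png",cv2.convertScaleAbs(a[520:1020,880:1380],alpha=1.3))
    else: cv2.imwrite("pics/ov_5t.png",a[850:1350,450:1100])
E
```

```text
[ 0.51244117 -0.0942485   0.21994669] [ 0.89221957  0.58530142 -1.2251628   1.78272357  0.58981756  1.20388927
  0.67531033] 16.1833
```

View pics/ov_5s.png

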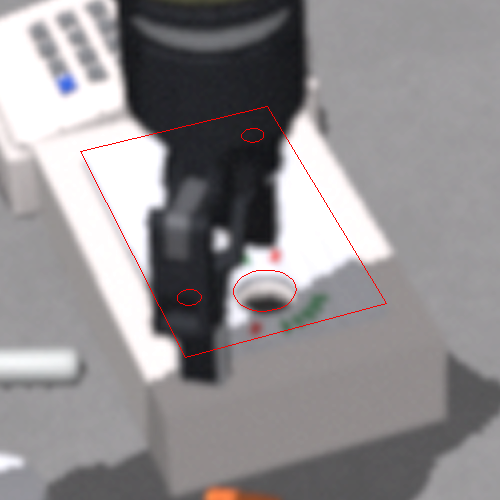

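View pics/ov_5t.png

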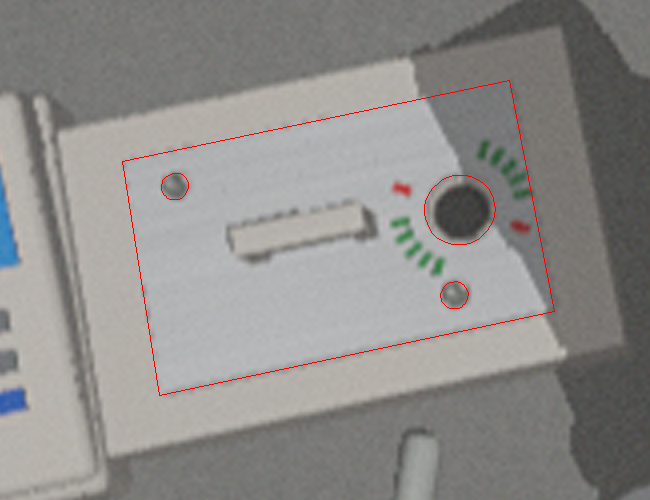

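```bash
python3 - <<'E'
from h import *
k=np.pi/2
ctrl.movel([*KXY,.082],max_speed=.12);s=get_state();print(s["tcp_pos"],s["contact_force"])
ctrl.close_gripper(60);s=get_state();print(s["tcp_pos"],s["width"],s["contact_force"],s["wrist_torque"],s["time"])
ctrl.movel([*KXY,.09],max_speed=.05);s=get_state();print(s["tcp_pos"],s["contact_force"])
ctrl.movel([*KXY,.23],max_speed=.15)
s=get_state();print(s["tcp_pos"],s["width"],s["contact_force"],s["wrist_torque"],s["time"])
p,d=vision.grab_frame("side");cv2.imwrite("pics/s6.png",p)
i=proj("side",[*KXY,.2]).astype(int);cv2.imwrite("pics/s6c.png",cv2.resize(p[i[1]-80:i[1]+80,i[0]-80:i[0]+80],(560,560),interpolation=2))
E
```

```text
[ 0.51275688 -0.09500679  0.08263734] [0.6070566  0.08693594 0.38734744]
[ 0.51239735 -0.09503394  0.08215798] 0.00896683928425017 [-6.54111606e-02 -1.20076868e-04  2.85978291e+00] [ 0.00672962  0.11761144 -0.09584212] 18.2583
[ 0.51246626 -0.09513675  0.09029437] [-0.71950436 -0.12167196 -1.28459619]
[ 0.51176939 -0.09532995  0.22915668] 0.009458900589318418 [-1.516487   -0.09430568 -1.79944386] [-0.01770234  0.02756819 -0.03969349] 19.65
```

View pics/s6c.png

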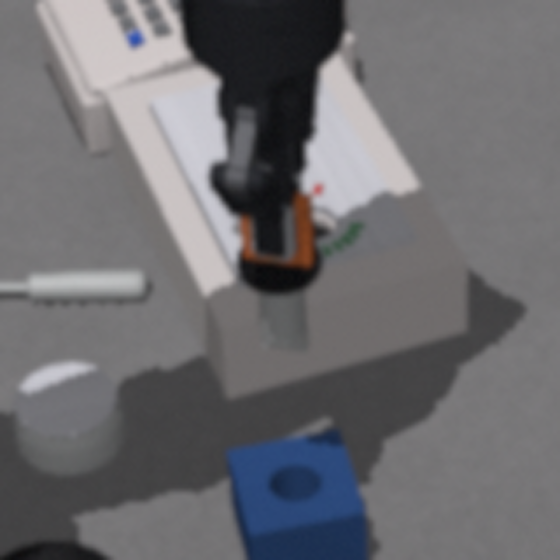

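```bash
cat >> h.py <<'E'
TIP=.0722;K2=np.pi/2
def rep(*a):
    s=get_state();print(*a,"tip",np.round(s["tcp_pos"][2]-TIP-.06,4),"dxy",np.round((s["tcp_pos"][:2]-LK)*1e3,1),"F",np.round(s["contact_force"],1),"T",np.round(s["wrist_torque"],2),"t",round(float(s["time"]),2));return s
def zt(tip): return .06+tip+TIP
E
python3 - <<'E'
from h import *
ph=GRN+.55
ctrl.movep([*LK,.23],quat(ph+K2));rep("above")
ctrl.movel([*LK,zt(.02)],max_speed=.15);ctrl.pause(.2);rep("20")
p,d=vision.grab_frame("side");cv2.imwrite("pics/s7.png",p)
i=proj("side",[*LK,.1]).astype(int);cv2.imwrite("pics/s7c.png",cv2.resize(p[i[1]-60:i[1]+60,i[0]-60:i[0]+60],(560,560),interpolation=2))
E
```

```text
above tip 0.0971 dxy [-0.1 -0.6] F [-0.6 -0.2 -1. ] T [-0.04  0.03 -0.03] t 20.52
20 tip 0.021 dxy [0.5 0.2] F [-1.   0.5 -1.4] T [ 0.   -0.01 -0.04] t 21.39
```

View pics/s7c.png

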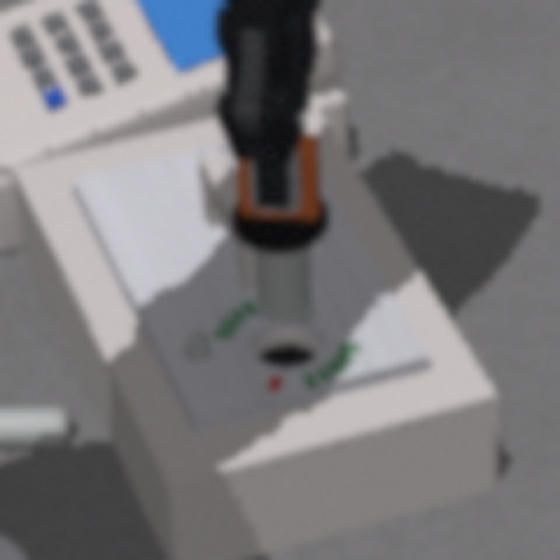

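Aligned over the bore. Insert to the face, guarded.

```bash
python3 - <<'E'
from h import *
for t in(.004,-.003,-.012,-.024,-.031,-.034,-.0355,-.0365,-.0375):
    ctrl.movel([*LK,zt(t)],max_speed=.05);s=rep(t);f=s["contact_force"]
    if f[2]>3 or np.hypot(f[0],f[1])>5: print("stop");break
E
```

```text
0.004 tip 0.0036 dxy [-0.2  0. ] F [ 0.5 -0.1 -1.3] T [-0.01 -0.01 -0.02] t 21.91
-0.003 tip -0.0034 dxy [-0.2 -0.1] F [ 0.2 -0.4 -1.4] T [-0.   -0.03 -0.01] t 22.2
-0.012 tip -0.0124 dxy [-0.2 -0.1] F [-0.  -0.7 -0.6] T [-0.02 -0.03  0.04] t 22.53
-0.024 tip -0.0244 dxy [-0.2 -0.1] F [-0.2 -0.5 -1.2] T [ 0.05 -0.03 -0.01] t 22.93
-0.031 tip -0.0313 dxy [-0.2 -0.1] F [-0.6  0.9 -1.5] T [ 0.05 -0.06 -0.  ] t 23.22
-0.034 tip -0.0341 dxy [-0.1 -0.1] F [ 0.5  0.7 -0.4] T [ 0.02  0.02 -0.01] t 23.47
-0.0355 tip -0.0354 dxy [0.2 0.1] F [-0.3 -0.1 -0.9] T [ 0.01 -0.08 -0.1 ] t 23.72
-0.0365 tip -0.0364 dxy [0.2 0.1] F [0.3 0.5 0.2] T [ 0.08 -0.09 -0.01] t 23.97
-0.0375 tip -0.0374 dxy [0.1 0.1] F [ 1.  -0.5  0.8] T [ 0.05 -0.13 -0.02] t 24.22
```

```bash
python3 - <<'E'
from h import *
def fz():
    v=[]
    for _ in range(4): v.append(get_state()["contact_force"][2]);ctrl.pause(.02)
    return np.mean(v)
ctrl.movel([*LK,zt(-.0382)],max_speed=.05);rep("press");print(fz())
for d in np.arange(.55,-.56,-.07):
    ctrl.movep([*LK,zt(-.0382)],quat(GRN+d+K2));f=fz();rep(round(d,2),round(f,2))
    if f<0.2:
        print("drop?");break
E
```

```text
press tip -0.0381 dxy [0.1 0.1] F [0.5 0.7 2.5] T [ 0.06 -0.17  0.03] t 24.47
2.2479113641875417
0.55 2.1 tip -0.0381 dxy [0.1 0.1] F [0.7 0.9 1.8] T [ 0.18 -0.15 -0.05] t 24.85
0.48 1.81 tip -0.0382 dxy [-0.1 -0.2] F [-0.5 -0.4  1.2] T [-0.2  -0.13 -0.04] t 25.17
0.41 2.28 tip -0.0383 dxy [-0.1 -0.3] F [-0.8 -0.6  1.8] T [-0.28  0.01 -0.01] t 25.48
0.34 2.17 tip -0.0383 dxy [-0.1 -0.1] F [-1.  -1.1  1.6] T [-0.38  0.14  0.02] t 25.8
0.27 -1.38 tip -0.0384 dxy [-0.2  0.2] F [-0.4 -0.1 -1.6] T [-0.01  0.   -0.05] t 26.12
drop?
```

Clear drop in force at +0.27 rad. Lower in with a force guard.

```bash
python3 - <<'E'
from h import *
for t in(-.0395,-.041,-.043,-.045,-.0465,-.0475):
    ctrl.movel([*LK,zt(t)],max_speed=.03);s=rep(t)
    if s["contact_force"][2]>3: print("stop");break
E
```

```text
-0.0395 tip -0.0397 dxy [-0.1  0. ] F [-1.3 -0.2 -2.2] T [ 0.01 -0.03 -0.06] t 26.37
-0.041 tip -0.0411 dxy [-0.  0.] F [-0.1  0.5 -1.3] T [ 0.07 -0.02  0.01] t 26.62
-0.043 tip -0.0431 dxy [-0. -0.] F [ 0.1  0.2 -2.2] T [0.02 0.02 0.01] t 26.87
-0.045 tip -0.0451 dxy [-0.1 -0. ] F [ 1.   0.1 -1.2] T [ 0.07 -0.01 -0.  ] t 27.12
-0.0465 tip -0.0466 dxy [-0. -0.] F [-0.   0.2 -1.1] T [ 0.04  0.   -0.01] t 27.37
-0.0475 tip -0.0474 dxy [0.1 0. ] F [ 0.6 -0.1 -0.7] T [ 0.03 -0.03  0.  ] t 27.62
```

```bash
python3 - <<'E'
from h import *
ctrl.movel([*LK,zt(-.0483)],max_speed=.03);rep("floor");ctrl.pause(.2)
for d in np.r_[np.arange(.27-.12,-.95,-.12),-.98,-1.03]:
    ctrl.movep([*LK,zt(-.048)],quat(GRN+d+K2));s=rep(round(d,2))
    if abs(s["wrist_torque"][2])>.8 or np.linalg.norm(s["contact_force"])>15: print("stop");break
p,d=vision.grab_frame("side");cv2.imwrite("pics/s8.png",p)
i=proj("side",[*LK,.1]).astype(int);cv2.imwrite("pics/s8c.png",cv2.resize(p[i[1]-60:i[1]+60,i[0]-60:i[0]+60],(560,560),interpolation=2))
E
```

```text
floor tip -0.0482 dxy [0.1 0.1] F [-0.3 -0.4  0.4] T [0.06 0.01 0.06] t 27.87
0.15 tip -0.0477 dxy [0.4 0.4] F [0.8 0.8 0.6] T [ 0.33 -0.37  0.03] t 28.32
0.03 tip -0.0478 dxy [0.3 0.3] F [ 1.1  1.1 -0.3] T [ 0.36 -0.51 -0.03] t 28.57
-0.09 tip -0.0479 dxy [0.2 0.2] F [1.8 1.8 0.4] T [ 0.43 -0.57  0.01] t 28.82
-0.21 tip -0.0479 dxy [0.2 0.2] F [ 2.4  2.  -0.1] T [ 0.48 -0.6   0.06] t 29.07
-0.33 tip -0.0479 dxy [0.1 0.2] F [ 2.7  1.  -0.1] T [ 0.51 -0.65  0.05] t 29.32
-0.45 tip -0.0479 dxy [0.  0.1] F [2.5 1.5 0.2] T [ 0.54 -0.61  0.06] t 29.57
-0.57 tip -0.048 dxy [-0.   0.1] F [1.8 2.9 0.6] T [ 0.56 -0.59  0.02] t 29.82
-0.69 tip -0.048 dxy [-0.   0.1] F [1.6 2.  0.7] T [ 0.61 -0.57  0.11] t 30.07
-0.81 tip -0.048 dxy [-0.1  0.1] F [1.9 3.  0.5] T [ 0.55 -0.49  0.02] t 30.32
-0.93 tip -0.048 dxy [-0.2  0. ] F [1.5 2.2 0. ] T [ 0.62 -0.47 -0.  ] t 30.57
-0.98 tip -0.0481 dxy [-0.1  0. ] F [0.2 2.1 0.4] T [ 0.67 -0.46  0.1 ] t 30.82
-1.03 tip -0.048 dxy [-0.1 -0. ] F [0.1 1.8 0.5] T [ 0.64 -0.39  0.09] t 31.07
```

View pics/s8c.png

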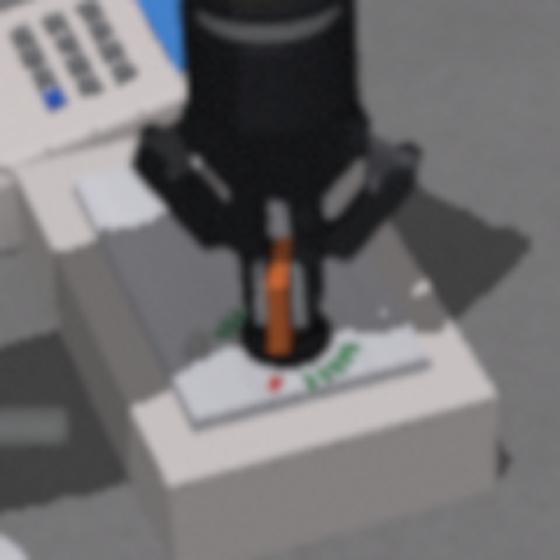

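```bash
python3 - <<'E'
from h import *
ctrl.ungrasp();s=rep("open");print(s["width"])
ctrl.movel([*LK,.25],max_speed=.15);rep("up")
ctrl.movep([.45,-.25,.25],quat(GRN-1.03+K2));ctrl.pause(.3);rep("away")
for c in("top","side"):
    p,d=vision.grab_frame(c);cv2.imwrite(f"pics/{c}9.png",p)
    a=cv2.resize(p,None,fx=4,fy=4,interpolation=2)
    overlay(a,c,AN,AY,.068,PC,(0,0,255),HO[2:])
    if c=="side": cv2.imwrite("pics/ov_9s.png",a[520:1020,880:1380])
    else: cv2.imwrite("pics/ov_9t.png",a[850:1350,450:1100])
    if c=="top":
        print([(c2,models.recognise("top",c2)[:1]) for c2 in("key",)])
    # bow angle
        z=.118;s=4000;x0,y0=LK[0]+.05,LK[1]+.05;r=rect(p,c,z,x0,y0,s,400,400)
        b,g,rr=cv2.split(r.astype(int));m=(rr-b>90).astype(np.uint8);k=max(cv2.findContours(m,0,1)[0],key=cv2.contourArea)
        (u,v),wh,an=cv2.minAreaRect(k);bx=[wxy(*q,x0,y0,s) for q in cv2.boxPoints(((u,v),wh,an))]
        e=max([bx[1]-bx[0],bx[2]-bx[1]],key=np.linalg.norm)
        print("bow c-LK mm",(wxy(u,v,x0,y0,s)-LK)*1e3,np.array(wh)/s,"err rad",(np.arctan2(e[1],e[0])-RED+np.pi/2)%np.pi-np.pi/2)
E
```

```text
open tip -0.048 dxy [-0. -0.] F [0.6 0.7 0.7] T [ 0.04  0.02 -0.01] t 31.84
0.08527793814863972
up tip 0.1169 dxy [-0.5 -0.3] F [ 0.1 -0.2  0. ] T [-0.01  0.01  0.02] t 33.1
away tip 0.1178 dxy [-101.2 -351.8] F [-0.2 -0.4 -0. ] T [0.   0.03 0.01] t 34.77
[('key', [{'point': [227.9, 261.0], 'p': 0.57}])]
bow c-LK mm [ 0.24671173 -0.30375671] [0.03552039 0.00970456] err rad 0.03677907011884596
```

View pics/ov_9s.png

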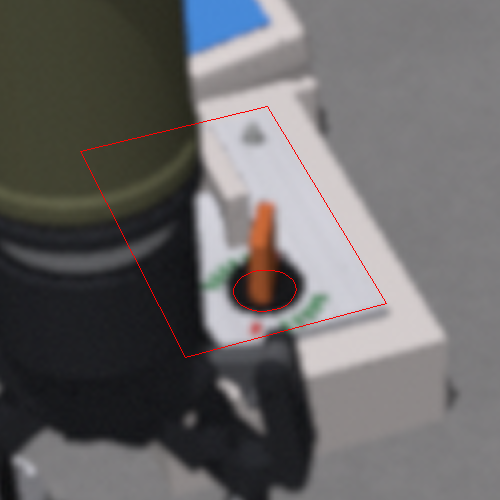

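View pics/ov_9t.png

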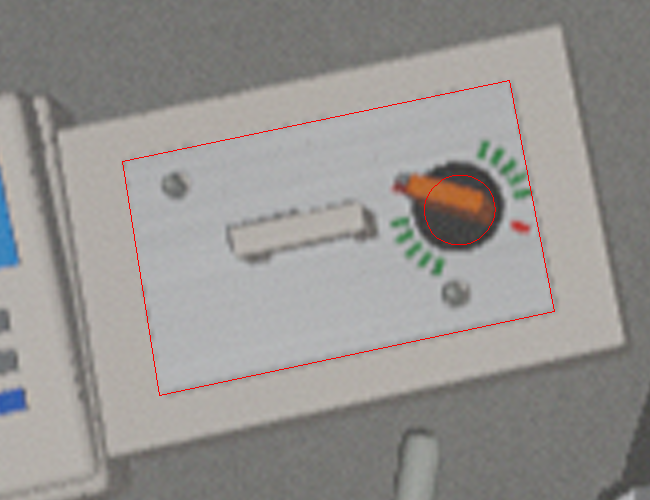

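View pics/top9.png

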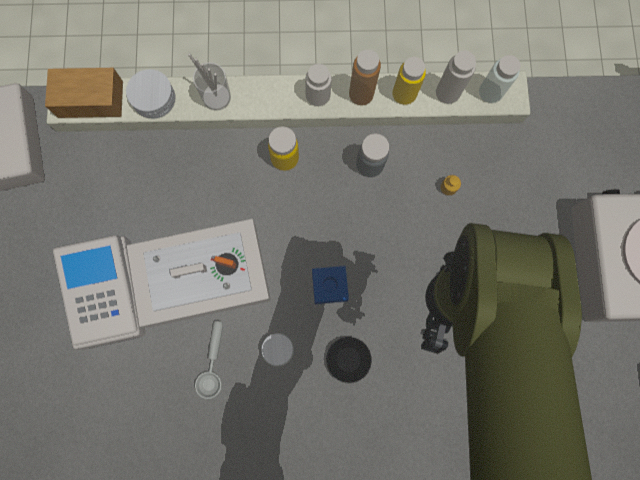

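```bash
python3 -c "
from station import ticket;print(ticket.close_job())"
```

```text
the job is handed in; nothing more can be done
None
```

The cover plate is flush over both pins, and the key is fully in the lock, turned to the red marks and released. I handed the job in at about 35 s; it reports no verdict.

- **Plate:** It went down over the pins with almost no contact force, at most about 8 N when I pressed it home. In the top picture afterwards its outline sits on the planned pose and both pins show in their holes.
- **Key:** Pressing with about 3.5 N, I swept clockwise from the counter-clockwise end of the green marks. The force vanished about 0.27 rad counter-clockwise of the green centre, and the key went in from there. By the arm's position its tip was about 47–48 mm below the mouth. I then turned it clockwise to about 0.02 rad short of the stop.
- **Last pictures:** In the top picture the bow is 0.04 rad from the red marks and its centre is within 0.5 mm of the lock axis. The arm is clear of everything, and nothing else on the bench looks moved.

**Limits of these checks:** With the arm over the analyser the top camera was blocked, so before lowering the plate I could only check its alignment from the side. In that view it sat about 1 mm off. The two cameras also disagreed by a few millimetres on the bore and pin tips, probably from blur in the side view. Neither affected the fit.

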